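# Open the bayonet cover of the solvent filter

## Task

The solvent filter on the press bed needs a new element: open it by turning its blue bayonet cover until the hidden lugs come under the slots and it will lift, take the cover off, and lay it gently in the metal tray, right side up and flat on the tray's floor. Then let go of it, and leave the other things where they are.

Things in the scene. Friction and masses are not known exactly. Their poses are not given: they have to be found in the camera images.
- filter: Filter housing: grey cast pot 110 mm across, 75 mm high, on a 126 mm round dark foot, screwed to the bed (fixed). Two short capped ports stick out to 64 mm from its axis along its +y and -y, 38 mm up. Origin: centre of its underside, z up. Its yaw tells nothing about where the slots are.
- filter_neck (a point): Centre of the rim of the housing's neck, 105 mm above the filter's origin. The neck (66 mm across, 30 mm high) is hidden under the cover. Round it runs a flange 84 mm across, 4 to 12 mm below the rim, cut by two slots opposite each other. The neck is screwed in at a random angle; this point's axes are the housing's, not the neck's.
- cover: Blue round cover on the neck, loose, 98 mm across, 0.14 to 0.28 kg. Origin: centre of the skirt's lower edge, z up; seated it is 78 mm above the filter's origin. Top plate 33 mm above the origin. It turns freely either way, no stop or detent. Elsewhere than at the slots it rises only 4 mm and is blocked; at the slots it lifts freely and is clear of the neck after 27 mm.
- cover_lugs (a point): Point on the cover's axis, 7.5 mm above its origin, level with its two lugs, which point inward along the cover's +y and -y under the flange. They fit the slots within about 0.1 rad either side of exact alignment. Turning anticlockwise seen from above, the slots come after 0.7 to 2.1 rad (hidden, different every time), then every half turn.
- cover_bar (a point): Centre of the cover's black grip bar, 47 mm above the cover's origin on its axis. The bar is 70 mm long along the cover's x, 14 mm wide along its y and 28 mm high (33 to 61 mm above the cover's origin); grip it across its width. A half turn makes no difference.
- tray: Open square steel tray, 156 x 156 mm, 14 mm high, walls 3 mm, fixed to the bed. Origin: centre of its underside, x and y along its sides. Laid flat in it, the cover's origin is about 3 mm above the tray's origin.
- ink_tin_red: Bystander: round red ink tin with grey lid, 67 mm across, 46 mm high. Origin: centre of underside.
- crayon_box: Bystander: flat green crayon tin, 76 x 119 x 22 mm. Origin: centre of underside.
- oak: Bystander: small oak block, 50 x 72 x 36 mm. Origin: centre of underside.
- loupe_brass: Bystander: brass loupe, 39 mm across, 33 mm high. Origin: centre of underside.
- ink_jar_small: Bystander: small dark glass ink jar with tin lid, 62 mm across, 54 mm high. Origin: centre of underside.

How it is judged:
On the way:
1. the cover is lifted clear of the neck, above the filter (z of cover in the frame of filter above 0.108 m and horizontal distance between cover and filter below 0.1 m), for 0.02 s.
At the end, for the whole second after the job is handed in: The cover lies at rest on the floor of the tray, right side up: its origin within 32 mm of the tray's centre along both sides and less than 10 mm above the tray's underside, tilted less than 0.06 rad (x of cover in the frame of tray between -0.032 and 0.032 m and y of cover in the frame of tray between -0.032 and 0.032 m and z of cover in the frame of tray below 0.01 m and angle between cover's own z axis and vertical below 0.06 rad and linear speed of cover below 0.02 m/s and angular speed of cover below 0.2 rad/s); the robot touches nothing.
It fails at once if the cover is dropped or thrown into the tray (falls into it faster than 0.5 m/s) (z of cover in the frame of tray below 0.016 m and linear speed of cover above 0.5 m/s).
It fails at once if another thing is moved by more than 30 mm (not (distance of each of ink_tin_red, crayon_box, oak, loupe_brass, ink_jar_small from where it was at the start of the episode below 0.03 m)).
It also fails if it takes over 64 s, if anything falls off the work surface, if the arm or the gripper's body presses on something with over 40 N, if the wrist force passes 120 N, or if a joint passes its speed limit or range.

## Robot

A 6-joint arm with a two-finger parallel gripper is mounted at the origin on a cart in front of the work surface, level with it; the furniture and walls round the work are solid. World frame = base frame: x ahead of the robot, y to its left, z up, the work surface at z = 0. Lengths are in m, angles in rad, forces in N, time in s.
With the tool pointing down it reaches from about 0.275 to 0.875 m from the base axis. Payload 12.5 kg.
Tool frame: the origin (TCP) lies at the very end of the fingers, on their centre line; the grasp point (between the pads) lies 19 mm behind it; x points along the fingers, y is the direction in which the jaws open and shut, and the axes are right-handed (so a half turn about x gives the same grasp; the last joint's range is limited). The gripper opens to 85 mm and grips with 20 to 120 N. Pads are 22 mm wide; open, the fingers measure 114 mm over their backs; the gripper's body (76 mm by 85 mm) begins 54 mm behind the grasp point. The pads swing forward as they close: fully open they stand 13 mm farther back than shut.
Start: joints at [1.258, 0.351, 1.652, -0, 1.139, -0.085], TCP at [0.124, 0.536, 0.231] pointing down, gripper open.
Joint ranges: [-2.75, 2.75], [-0.79, 2.1], [0.01, 2.65], [-1.57, 4.71], [0.07, 3.14], [-2.87, 2.87]. Speed limits (rad/s): [2.22, 2.22, 2.79, 3.14, 3.14, 3.14].

## Interface

Orientations are given as a 3x3 rotation matrix whose columns are the frame's x, y, z axes.
In Python, from bench import manip gives the robot as it stands. Calls block until the motion is done:
- manip.move_ptp(position, orientation): joint-space move of the TCP to a pose.
- manip.move_l(position, attitude=None, max_speed=0.15): straight line of the TCP; attitude=None keeps the orientation; max_speed is the mean speed in m/s.
- manip.move_j(angles): joint-space move.
- manip.set_gripper(opening, effort=None): opening from 0.0 (shut) to 1.0 (fully open); effort is the grip in N (None keeps the last); returns when the fingers have stopped.
- manip.dwell(seconds).
- manip.inverse_kinematics(position, orientation): joint angles nearest the present ones, or None.
- manip.grab_frame(name): name is "scene" or "top" or "wrist"; returns (picture, depth): 384x512x3 uint8, red, green, blue; 384x512 float32, m along the optical axis (not along the pixel's ray), 0 where there is no reading.
- manip.get_calibration(name): a dict with "camera_matrix" (3x3 intrinsics, pixels), "R" (3x3) and "t" (3): a world point X has camera coordinates R X + t. Camera axes: x right, y down, z forward; pixel columns grow to the right and rows downward; lengths in m; the calibration is good to about 2 mm. A picture is of the moment at which its call begins: read the wrist's pose just before it. get_calibration takes no time and is no camera call; for the wrist camera it gives the pose at the moment of the call.
A pose or a line that the arm cannot do raises manip.Unreachable and nothing moves.
- manip.sign_off(): hands the job in, once; it reports no verdict.
Trained networks look in the newest picture that a camera, given by its name, has taken for a name from the list of things; names that differ only in an ending like _2 or _b are one class to them, and where a whole thing is asked for, a point or a joint stands for the part that bears it (a point fixed in the world has none). Each returns a list of dicts, best first, with "confidence" (0 to 1); they miss things now and then, are a little off and sometimes report something else, mostly with a low value. They report only what shows in the picture. A call takes as long as a camera call.
- manip.look_for(camera, name): "at" ([x, y, z] in m, in world coordinates, good to about 4 mm: the middle of the surface that is visible of it).
Readings, each from a call of its own:
- manip.current_time(): time.
- manip.current_qpos(): joint angles.
- manip.current_joint_vel(): joint speeds.
- manip.current_joint_torque(): joint torques, N m.
- manip.current_ee_pos(): TCP position.
- manip.current_tcp_rot(): TCP orientation.
- manip.current_force(): force on the tool from outside, world axes, zero at the start.
- manip.current_ft_torque(): the same for the moment, N m.
- manip.current_grip_width(): opening from 0.0 (shut) to 1.0 (fully open).
Only numpy, scipy, OpenCV 4.12 (cv2) and the standard library are available. Lean on these libraries where they do the work, as an engineer would, in place of code of your own. Each camera call takes 0.05 s, during which the arm holds its last target. There are 200 camera calls.

## Working session

There is one attempt and no reset: what is moved stays moved. The work goes in short steps, each a Python script; the robot and the scene stay as the last script left them, time stands still between calls to the robot, and variables do not carry over. Pictures are saved under pics/ and viewed, about 8 in all and at most 12, crops included, and the job is handed in when it is done.

```bash
mkdir -p pics; ls
cat > h.py <<'E'
import numpy as np, cv2
from bench import manip as m
def cloud(cam):
    c0=m.get_calibration(cam); im,d=m.grab_frame(cam)
    K=np.array(c0["camera_matrix"]);R=np.array(c0["R"]);t=np.array(c0["t"])
    v,u=np.mgrid[:d.shape[0],:d.shape[1]]
    P=np.stack([(u-K[0,2])/K[0,0]*d,(v-K[1,2])/K[1,1]*d,d],-1)
    W=(P-t)@R
    W[d==0]=np.nan
    return im,d,W
def save(im,n): cv2.imwrite("pics/"+n,im[...,::-1])
def down(yaw):  # tool x down, tool y (jaw dir) at yaw in world
    y=np.array([np.cos(yaw),np.sin(yaw),0]);x=np.array([0,0,-1.])
    return np.stack([x,y,np.cross(x,y)],1)
E
python3 - <<'E'
from h import *
ims=[]
for c in ("scene","top"):
    im,d,W=cloud(c); ims.append(im)
    np.save(f"/tmp/{c}.npy",W); np.save(f"/tmp/{c}_im.npy",im)
    for n in ("filter","cover","cover_bar","tray","ink_tin_red","crayon_box","oak","loupe_brass","ink_jar_small"):
        r=m.look_for(c,n); print(c,n,[(np.round(q["at"],3).tolist(),round(q["confidence"],2)) for q in r[:2]])
save(ims[0],"scene.png");save(ims[1],"top.png")
print(m.current_time(), m.current_tcp_rot().round(2) if hasattr(m.current_tcp_rot(),'round') else m.current_tcp_rot())
E
```

```text
pics
scene filter [([0.469, -0.155, 0.031], 0.68)]
scene cover [([0.496, -0.138, 0.109], 0.79)]
scene cover_bar [([0.497, -0.133, 0.109], 0.59)]
scene tray [([0.524, 0.115, -0.001], 0.64)]
scene ink_tin_red []
scene crayon_box []
scene oak [([0.64, 0.232, 0.034], 0.51), ([0.495, -0.132, 0.111], 0.32)]
scene loupe_brass [([0.562, 0.308, 0.026], 0.52)]
scene ink_jar_small [([0.394, -0.335, 0.051], 0.71)]
top filter [([0.476, -0.096, 0.02], 0.82)]
top cover [([0.509, -0.118, 0.113], 0.82), ([0.477, -0.093, 0.024], 0.21)]
top cover_bar [([0.51, -0.119, 0.111], 0.86)]
top tray [([0.529, 0.114, 0.006], 0.84)]
top ink_tin_red [([0.658, -0.182, 0.045], 0.92), ([0.513, -0.122, 0.11], 0.47)]
top crayon_box [([0.668, -0.013, 0.021], 0.77)]
top oak [([0.513, -0.123, 0.11], 0.69), ([0.658, 0.238, 0.041], 0.61)]
top loupe_brass []
top ink_jar_small [([0.405, -0.325, 0.055], 0.98), ([0.481, -0.093, 0.021], 0.16)]
1.0 [[-0.    0.23  0.97]
 [-0.    0.97 -0.23]
 [-1.   -0.   -0.  ]]
```

View pics/top.png

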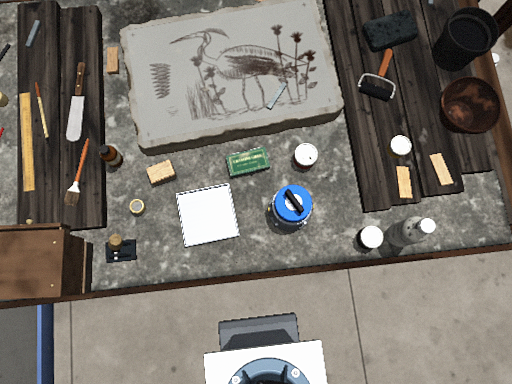

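View pics/scene.png

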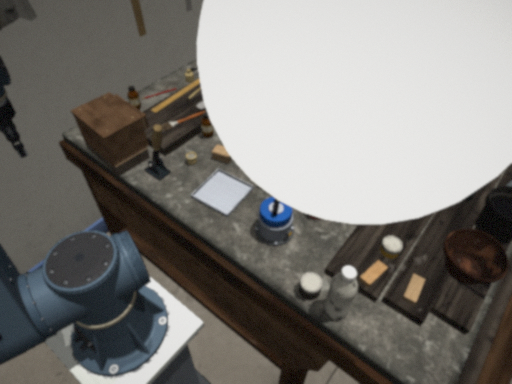

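The top view shows the cover at (292,203) with its bar running diagonally, the tray at (208,215), and the red tin (306,155) and crayon box (248,161) near by. In the scene view the lamp hides the back of the bed. Next I'll look with the wrist camera from two places.

```bash
cat >> h.py <<'E'
def measure(im,W,hsvlo,hsvhi,box,tag):
    hsv=cv2.cvtColor(im,cv2.COLOR_RGB2HSV)
    k=cv2.inRange(hsv,np.array(hsvlo),np.array(hsvhi))>0
    with np.errstate(invalid='ignore'):
        k&=(W[...,0]>box[0])&(W[...,0]<box[1])&(W[...,1]>box[2])&(W[...,1]<box[3])&(W[...,2]>box[4])&(W[...,2]<box[5])
    p=W[k]
    if len(p)<10: print(tag,"few",len(p)); return p
    r=cv2.minAreaRect((p[:,:2]*1000).astype(np.float32))
    print(tag,len(p),"rect mm",np.round(r[0],1),np.round(r[1],1),round(r[2],1),"z pct",np.nanpercentile(p[:,2],[5,50,95]).round(4))
    return p
E
python3 - <<'E'
from h import *
W=np.load("/tmp/top.npy");im=np.load("/tmp/top_im.npy")
B=(.42,.6,-.2,-.04,.05,.2)
measure(im,W,(100,120,60),(130,255,255),B,"blue top")
measure(im,W,(0,0,0),(180,255,60),(.42,.6,-.2,-.04,.115,.2),"bar top")
measure(im,W,(0,0,190),(180,60,255),(.42,.65,.0,.22,-.02,.03),"tray top")
q0=m.current_tcp_rot()
for i,(x,y,z,yaw) in enumerate([(.42,-.11,.36,np.pi/2),(.45,-.11,.36,0.8),(.46,.10,.33,np.pi/2)]):
    try: m.move_ptp([x,y,z],down(yaw))
    except m.Unreachable: print("unr",i);continue
    m.dwell(.2)
    im,d,W=cloud("wrist"); save(im,f"w{i}.png"); np.save(f"/tmp/w{i}.npy",W);np.save(f"/tmp/w{i}_im.npy",im)
    print(i,[(n,[(np.round(q["at"],3).tolist(),round(q["confidence"],2)) for q in m.look_for("wrist",n)[:1]]) for n in("cover","cover_bar","tray")])
    measure(im,W,(100,120,60),(130,255,255),B,"blue")
    measure(im,W,(0,0,0),(180,255,60),(.42,.6,-.2,-.04,.118,.2),"bar")
    measure(im,W,(0,0,130),(180,60,255),(.42,.65,.0,.22,-.02,.03),"tray")
print(m.current_time(),np.round(m.current_qpos(),2),m.current_force())
cv2.imwrite("pics/wall.png",np.hstack([cv2.resize(cv2.imread(f"pics/w{i}.png"),(400,300)) for i in(0,2)]))
E
```

```text
blue top 781 rect mm [ 513.2 -122.7] [97.1 96. ] 23.2 z pct [0.1049 0.1095 0.113 ]
bar top 107 rect mm [ 511.5 -122.8] [65.1 12.7] 29.1 z pct [0.1195 0.135  0.1389]
tray top 2880 rect mm [526.6 110.7] [203.  164.4] 3.8 z pct [-0.002   0.0017  0.011 ]
0 [('cover', [([0.508, -0.12, 0.109], 0.66)]), ('cover_bar', [([0.506, -0.123, 0.106], 0.83)]), ('tray', [([0.516, 0.12, 0.001], 0.62)])]
blue 2563 rect mm [ 511.7 -122.9] [97.8 94.7] 0.6 z pct [0.1026 0.112  0.1135]
bar 137 rect mm [ 505.2 -119.7] [60.4  7.7] 34.6 z pct [0.1265 0.1359 0.139 ]
tray 9873 rect mm [535.3 110. ] [228.9 220.1] 0.0 z pct [0.0005 0.0039 0.0145]
1 [('cover', [([0.51, -0.116, 0.113], 0.95)]), ('cover_bar', [([0.509, -0.117, 0.105], 0.73)]), ('tray', [([0.528, 0.119, 0.003], 0.84)])]
blue 2679 rect mm [ 511.9 -122.5] [96.  97.6] 75.7 z pct [0.1079 0.112  0.1136]
bar 199 rect mm [ 507.9 -118. ] [62.9  3.3] 30.4 z pct [0.1238 0.1336 0.139 ]
tray 13144 rect mm [535.1 110. ] [219.9 229.8] 90.0 z pct [0.0006 0.0041 0.0147]
2 [('cover', [([0.506, -0.11, 0.112], 0.57)]), ('cover_bar', [([0.503, -0.109, 0.106], 0.68)]), ('tray', [([0.52, 0.114, 0.002], 0.62)])]
blue 3368 rect mm [ 512.3 -121.5] [96.2 99.5] 35.5 z pct [0.0923 0.1117 0.1136]
bar 809 rect mm [ 511.4 -120.6] [65.7 12.2] 28.7 z pct [0.1196 0.1327 0.1402]
tray 11859 rect mm [535.1 110. ] [229.9 219.9] 0.0 z pct [0.0004 0.0039 0.0145]
6.4 [ 0.11  0.11  1.71  0.    1.32 -1.46] [ 0.31516192  0.119284   -0.46644649]
```

View pics/wall.png

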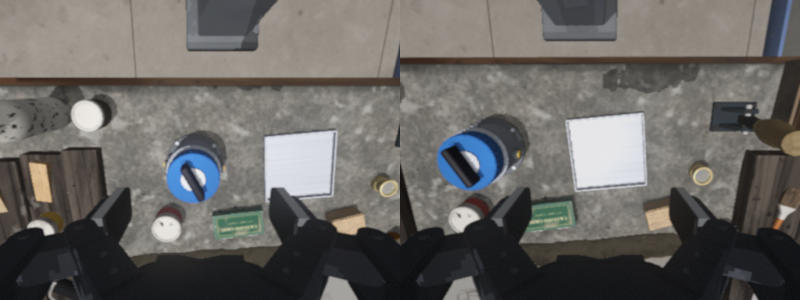

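The wrist pictures agree with the top view: cover and tray are both in clear view, and the other things stand clear of the path. The cover axis is at about (0.512, -0.1225), the plate at z 0.112, the bar top at 0.139 and the bar yaw about 28.9°. The joint 6 range favours jaw yaw −61°. Next come the tray rim fit and the grasp.

Run:
```python
from h import *
for f in ("top","w0","w1","w2"):
    W=np.load(f"/tmp/{f}.npy"); p=W.reshape(-1,3); p=p[np.isfinite(p[:,0])]
    k=(abs(p[:,0]-.527)<.1)&(abs(p[:,1]-.113)<.1)&(p[:,2]>.009)&(p[:,2]<.017); p=p[k]
    r=cv2.minAreaRect((p[:,:2]*1000).astype(np.float32)); print(f,len(p),np.round(r[0],1),np.round(r[1],1),round(r[2],1),np.median(p[:,:2],0).round(3))
R=down(np.radians(28.9-90)); c=[.5120,-.1225]
m.set_gripper(.55,40)
m.move_ptp([*c,.20],R); m.move_l([*c,.1165],max_speed=.1)
print("f pre",np.round(m.current_force(),2),np.round(m.current_qpos(),2))
im,d,W=cloud("wrist"); save(im,"g0.png")
m.set_gripper(0,60); m.dwell(.2)
print("f grip",np.round(m.current_force(),2),np.round(m.current_ft_torque(),2),m.current_grip_width()*85,m.current_ee_pos(),m.current_time())
z0=.1165
for dz in (.002,.0045):
    m.move_l([*c,z0+dz],max_speed=.02); m.dwell(.1)
    print(dz,np.round(m.current_force(),2),np.round(m.current_ee_pos(),4),m.current_time())
im,d,W=cloud("wrist"); save(im,"g1.png")
```

```text
top 227 [526.7 114.2] [156.8 156.1] 5.4 [0.525 0.12 ]
w0 820 [525.2 114.9] [156.7 157.3] 5.3 [0.509 0.149]
w1 1198 [525.8 114.4] [156.9 156.3] 5.3 [0.526 0.142]
w2 905 [525.1 114.9] [156.2 156.1] 5.3 [0.525 0.117]
f pre [-0.68 -0.58 -0.05] [-0.32  0.46  1.81  0.    0.87  0.74]
f grip [-0.74  0.27  5.78] [-0.01  0.09  0.02] 12.830493343171906 [ 0.51235358 -0.12262802  0.11706415] 10.4
0.002 [-0.21  0.44 -2.72] [ 0.5118 -0.1224  0.1183] 10.75
0.0045 [-0.27  0.3  -2.47] [ 0.5121 -0.1225  0.1211] 11.125
```

View pics/g1.png

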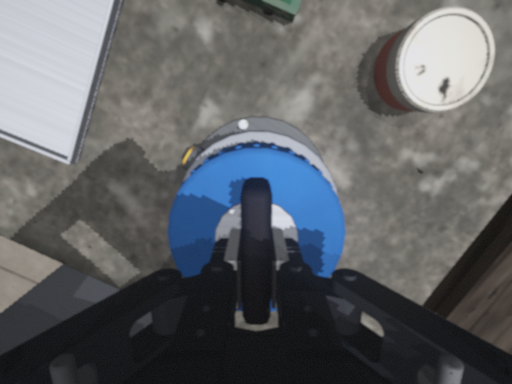

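The bar sits squarely between the pads (256,250) and the cover is carried, with Fz about −2.5 N. Next I preload it upward and turn it.

Run:
```python
from h import *
c=[.5120,-.1225]; y0=np.radians(28.9-90); z=.121
def fz(): 
    m.dwell(.06); return np.mean([m.current_force()[2] for _ in range(3)])
while z<.1265:
    z+=.0005; m.move_l([*c,z],max_speed=.02); f=fz(); 
    print(round(z,4),round(f,2))
    if f<-9: break
a=0; found=False
while a<2.3 and m.current_time()<45:
    a+=.1; m.move_l([*c,z],down(y0+a)); f=fz()
    print("turn",round(a,2),round(f,2),np.round(m.current_ft_torque(),2)[2],round(m.current_ee_pos()[2],4),round(m.current_time(),2))
    if f>-5: found=True;break
print(found)
np.save("/tmp/st.npy",[a,z])
```

```text
0.1215 -10.45
turn 0.1 -10.41 0.14 0.1212 11.79
turn 0.2 -12.89 0.14 0.1212 12.1
turn 0.3 -14.15 0.21 0.1212 12.41
turn 0.4 -15.73 0.27 0.1212 12.72
turn 0.5 -18.72 0.34 0.1212 13.03
turn 0.6 -20.76 0.21 0.1213 13.33
turn 0.7 -21.73 0.27 0.1213 13.64
turn 0.8 -24.74 0.19 0.1213 13.95
turn 0.9 -25.12 0.22 0.1213 14.26
turn 1.0 -25.22 0.13 0.1213 14.57
turn 1.1 -25.58 0.17 0.1213 14.88
turn 1.2 -26.26 0.15 0.1213 15.18
turn 1.3 -26.67 0.11 0.1213 15.49
turn 1.4 -26.12 0.15 0.1213 15.8
turn 1.5 -26.21 0.11 0.1213 16.11
turn 1.6 -25.39 0.12 0.1213 16.42
turn 1.7 -25.38 0.24 0.1214 16.73
turn 1.8 -15.42 0.05 0.122 17.03
turn 1.9 -1.45 0.02 0.123 17.34
True
```

Run:
```python
from h import *
c=[.5120,-.1225]; y0=np.radians(28.9-90); a=1.92
m.move_l([*c,.1225],down(y0+a))
ok=True
for z in (.1255,.1285,.1335,.1435,.1535):
    m.move_l([*c,z],max_speed=.03); m.dwell(.08); f=m.current_force()
    print(z,np.round(f,2),np.round(m.current_ee_pos(),4),round(m.current_time(),2))
    if f[2]<-10: ok=False;break
if ok:
    m.move_l([*c,.19]); m.dwell(.2)
    im,d,W=cloud("wrist"); save(im,"l.png")
    print("width",m.current_grip_width()*85,m.current_force())
    im2,d,W=cloud("top"); save(im2,"l2.png")
    measure(im2,W,(100,120,60),(130,255,255),(.4,.62,-.25,0,.05,.3),"blue")
    cv2.imwrite("pics/l3.png",np.hstack([im,im2])[::1,:,::-1][:, :] if 0 else cv2.resize(np.hstack([im,im2])[...,::-1],(800,300)))
```

```text
0.1255 [ 0.21  0.13 -1.33] [ 0.5121 -0.1225  0.1256] 17.93
0.1285 [ 1.31 -0.16 -2.82] [ 0.5121 -0.1225  0.1286] 18.26
0.1335 [ 0.1  -1.11 -1.72] [ 0.5121 -0.1225  0.1336] 18.66
0.1435 [-0.37 -0.34 -2.81] [ 0.5118 -0.1224  0.1434] 19.23
0.1535 [-0.23  0.56 -1.56] [ 0.5119 -0.1225  0.1534] 19.79
width 12.712393376641455 [ 0.09612048 -1.2986239  -2.12360704]
blue few 0
```

```bash
ls pics
```

```text
g0.png
g1.png
l.png
l2.png
l3.png
scene.png
top.png
w0.png
w1.png
w2.png
wall.png
```

View pics/l3.png

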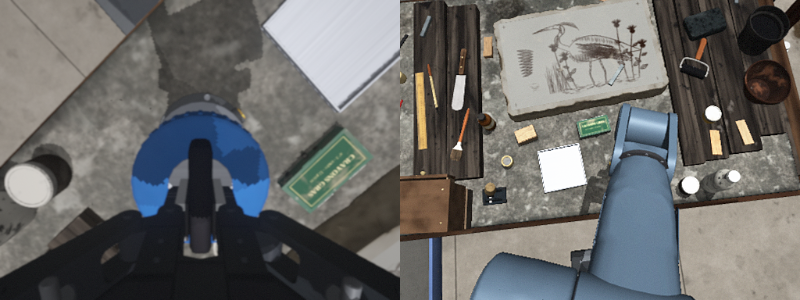

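The cover hangs in the gripper at (200,170) in the left half, off the housing. I'll check its tilt and height in the hand, then carry it over and lower until it touches.

```bash
cat >> h.py <<'E'
def plate(im,W,box):
    p=measure(im,W,(100,120,40),(130,255,255),box,"blue")
    p=p[p[:,2]>np.percentile(p[:,2],50)-.008]
    for _ in range(6):
        c=p.mean(0); n=np.linalg.svd(p-c,full_matrices=False)[2][2]; n*=np.sign(n[2]); e=(p-c)@n; p=p[abs(e)<.003]
    print("plate",c.round(4),"tilt",np.arccos(n[2]).round(4),n.round(3),len(p))
E
python3 - <<'E'
from h import *
im,d,W=cloud("wrist"); plate(im,W,(.4,.62,-.25,0,.1,.25))
R=m.current_tcp_rot(); t=[.5255,.1147]
m.move_l([*t,.13],max_speed=.2)
m.dwell(.2); im,d,W=cloud("wrist"); plate(im,W,(.4,.65,.0,.25,.05,.2))
print(np.round(m.current_force(),2),m.current_time())
m.move_l([*t,.055],max_speed=.08); m.dwell(.1); f0=m.current_force()[2]; print("f0",f0)
z=.055
while z>.030:
    z-=.001; m.move_l([*t,z],max_speed=.03); m.dwell(.05); f=m.current_force()[2]
    if z<.045: print(round(z,4),round(f,2))
    if f>f0+5: break
print(np.round(m.current_force(),2),np.round(m.current_ft_torque(),2),m.current_time())
im,d,W=cloud("wrist"); save(im,"t.png"); plate(im,W,(.4,.65,.0,.25,.0,.2))
E
```

```text
blue 12998 rect mm [ 507.2 -120.7] [97.5 93.8] 83.3 z pct [0.1824 0.1843 0.1855]
plate [ 0.4966 -0.11    0.1843] tilt 0.0049 [-0.003  0.004  1.   ] 11929
blue 12408 rect mm [521.7 115. ] [95.3 93.3] 87.0 z pct [0.1237 0.1252 0.1264]
plate [0.5101 0.1259 0.1252] tilt 0.0056 [-0.005  0.003  1.   ] 11573
[-0.17 -0.7  -3.03] 22.1583
f0 -2.150868754887224
0.045 -1.77
0.044 -2.63
0.043 -2.68
0.042 -0.59
0.041 13.99
[-5.49 -1.17 13.99] [-0.23  0.87 -0.01] 27.5417
blue 12711 rect mm [521. 116.] [96.4 93.2] 84.7 z pct [0.0354 0.0371 0.0383]
plate [0.5106 0.1269 0.0371] tilt 0.0046 [-0.004  0.003  1.   ] 11914
```

View pics/t.png

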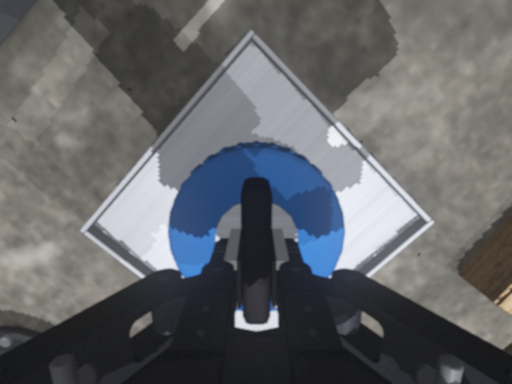

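The cover sits centred on the tray floor at (256,220), clear of the walls. Its plate is at 0.037, as expected for 3 + 33 mm, and the tilt is 0.005. Now I release it.

Run:
```python
from h import *
t=[.5255,.1147]
m.move_l([*t,.0418],max_speed=.02); print(np.round(m.current_force(),2))
m.set_gripper(.6,20); m.dwell(.2); print(np.round(m.current_force(),2),m.current_grip_width())
m.move_l([*t,.16],max_speed=.12)
m.move_ptp([.36,.1147,.33],down(np.pi/2)); m.dwell(.3)
print(m.current_time(),np.round(m.current_force(),2))
im,d,W=cloud("wrist"); save(im,"e.png"); plate(im,W,(.4,.65,.0,.25,.0,.2))
im2,d,W=cloud("top"); plate(im2,W,(.4,.65,.0,.25,.0,.2))
for n in ("ink_tin_red","crayon_box","oak","ink_jar_small","loupe_brass"):
    print(n,[(np.round(q["at"],3).tolist(),round(q["confidence"],2)) for q in m.look_for("top",n)[:2]])
cv2.imwrite("pics/e2.png",cv2.resize(np.hstack([im,im2])[...,::-1],(800,300)))
```

```text
[-1.92 -1.23  6.23]
[ 0.71 -0.42  0.05] 0.6021707275981392
30.8667 [ 0.17 -0.39  0.36]
blue 1506 rect mm [521.2 115.8] [91.1 93.6] 88.4 z pct [0.0354 0.037  0.0384]
plate [0.5159 0.1158 0.037 ] tilt 0.0036 [-0.004 -0.001  1.   ] 1485
blue 482 rect mm [530.  110.5] [94.5 78.2] 65.8 z pct [0.028  0.0344 0.0386]
plate [0.533  0.1104 0.0345] tilt 0.009 [-0.008 -0.004  1.   ] 368
ink_tin_red [([0.657, -0.182, 0.043], 0.79), ([0.658, 0.233, 0.036], 0.41)]
crayon_box [([0.668, -0.017, 0.023], 0.58), ([0.532, 0.104, 0.04], 0.42)]
oak [([0.659, 0.236, 0.037], 0.8)]
ink_jar_small [([0.408, -0.323, 0.054], 0.96)]
loupe_brass [([0.564, 0.304, 0.032], 0.67), ([0.657, -0.182, 0.047], 0.47)]
```

View pics/e2.png

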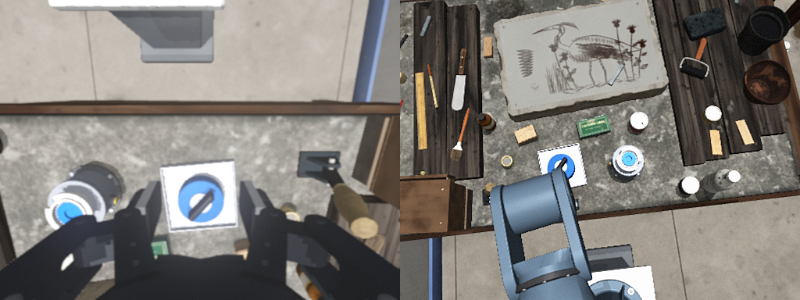

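The cover lies flat in the tray, at (200,200) in the left half. The housing is open at (628,160), and the other things are where they were. I'm handing it in.

```bash
python3 -c "
from h import *
m.sign_off()"
```

```text
the job is handed in; nothing more can be done
```

The blue cover is off the filter and lies right side up, flat on the tray's floor. I released it and handed the job in at about 31 s of the 64 s allowed.

- **Opening:** I gripped the bar and lifted the cover against its stop. I then turned it anticlockwise until the upward resistance vanished, at about 1.9 rad, and lifted it straight off. The preload grew from about 10 N to 27 N while turning.
- **Placing:** I lowered it slowly until it touched the floor, at about 14 N, eased off and opened the gripper.
- **Last checks:** The wrist camera puts the cover's plate at z = 0.037 m, which matches the cover lying on the floor. The tilt is 0.004 rad and the cover is within about 5 mm of the tray's centre. The wrist force is near zero with the arm withdrawn, and the five other things read within about 5 mm of their starting places.
- **One disagreement:** The last top view had the arm covering part of the cover. It gave the plate as 0.0345 m high, a tilt of 0.009 rad and a centre about 10 mm from the wrist camera's. All of those are still within the limits.

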